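# Hold open the wide waste hatch with its lever

### The job

The wider of the two waste ports on the instrument bench has to be opened: press the long end of its lever smoothly all the way down, so that the heavy steel hatch at the lever's short end is raised and not thrown up, and finish while still holding the lever down with the hatch fully raised. Use only the lever: do not touch the hatch itself, leave the narrower port shut, and leave the cap, bottle and jar on the bench where they stand.

Things in the scene. Friction and masses are not known exactly. Their poses are not given: they have to be found in the camera images.
- wide_port: The wider waste port, fixed on the bench: base 122 mm and grey well 112 mm across (78 mm high) with a steel hatch, two 100 mm high cheeks holding the lever's pivot pin (85 mm up, along port y). Origin on the bench below the pivot; port +x points to the well (x = 25 to 130 mm; to the robot's left, within 0.22 rad), the long arm runs to -x. One port stands nearer, one farther; they may swap.
- wide_lever (a joint): Its lever: 0 at rest (long end up, bar tilted 0.20 rad), growing as the long end is pressed down, 0.45 rad at the hard stop. Metal bar 16 mm wide, 10 mm thick; pad 160 mm from the pivot, toe under the hatch 60 mm on the other side. Pressing at the pad takes about 3 to 8 N, far more only at the stop; let go, it comes back up under the hatch's weight.
- wide_pad (a point): Middle of the top face of the black rubber press pad (44 mm along the lever, 36 mm across, 12 mm thick) at the long end of the wide port's lever. It is 126 mm above the bench at rest, 54 mm at the stop: 72 mm down, nearly straight (it swings about 5 mm along port x).
- wide_hatch (a joint): The steel hatch over the wide well (98 x 112 x 22 mm, 1.5 to 2.5 kg): 0 shut, about 0.46 rad with the lever at its stop. Hinged along the well's far edge (port x = 115 mm, 90 mm up), raised only by the lever's toe, it falls shut when the lever is let go.
- narrow_port: The narrower waste port, to be left alone: the same build, lever and pad, but its base is 76 mm and its well and hatch 66 mm across. Origin and axes as for the wide port.
- narrow_lever (a joint): Angle of the narrow port's lever, 0 at rest; as for the wide one.
- narrow_hatch (a joint): Angle of the narrow hatch, 0 shut; as for the wide one.
- bottle_cap: Loose orange screw cap, 64 mm across and 36 mm high, at the right, near the robot. Origin under its centre.
- solvent_bottle: Loose amber bottle, 68 mm across and 150 mm high, at the left. Origin under its centre.
- sample_jar: Loose white jar, 44 mm across and 55 mm high, at the right, farther off. Origin under its centre.

How it is judged:
By the outcome, as a careful person would: the job done as asked, in the order asked, and still so for the second after the job is handed in, while the arm keeps its last pose, push and grip.
It also fails if it takes over 29 s, if anything falls off the work surface, if the arm or the gripper's body presses on something with over 40 N, if the wrist force passes 120 N, or if a joint passes its speed limit or range.

### The arm

A 7-joint arm with a two-finger parallel gripper is mounted at the origin on the work surface. World frame = base frame: x ahead of the robot, y to its left, z up, the work surface at z = 0. Lengths are in m, angles in rad, forces in N, time in s.
With the tool pointing down it reaches from about 0.4 to 0.85 m from the base axis. Payload 4.4 kg.
Tool frame: the origin (TCP) lies at the very end of the fingers, on their centre line; the grasp point (between the pads) lies 19 mm behind it; z points along the fingers, y is the line along which they close (so a half turn about z gives the same grasp; the last joint's range is limited). The gripper opens to 94 mm and grips with 3 to 60 N. Pads are 16 mm wide; open, the fingers measure 119 mm over their backs; the gripper's body (75 mm by 177 mm) begins 78 mm behind the grasp point.
Start: joints at [1.153, 0.628, 0.038, 1.517, -0.027, 0.996, -0.02], TCP at [0.224, -0.61, 0.205] pointing down, gripper open.
Joint ranges: [-3.06, 3.06], [-0.37, 2.12], [-1.25, 1.32], [0.18, 2.47], [-1.1, 4.24], [0.23, 1.98], [-2.94, 2.94]. Speed limits (rad/s): [2.57, 2.57, 3.14, 3.14, 3.14, 3.14, 3.14].

### API

Orientations are given as a rotation vector (axis times angle).
In Python, from plant import monitor, cams, robot gives the robot as it stands.
- The arm moves only by the tool arm_command, never from a script. Its argument "steps" is a list of rows, each an object with "travel": the shift along the tool's x, y, z in mm, a list of three; "turn": the turn about the tool's z in degrees; "grip": the opening, from 0 (shut) to 1 (fully open). In form: [{"travel": [dx, dy, dz], "turn": turn, "grip": grip}, ...]. A call has 1 to 5 rows; each row is the pose to reach, as a shift and turn from the pose commanded when the call began, along the tool's axes at that moment; what a row does not reach only later rows make up. A row lasts 1/12 s, in which the tool goes at most 41.7 mm and 7.16 degrees, less where a joint would pass 70% of its speed; a pose out of reach is approached as far as the arm can. A call with a gripper value outside its range is refused whole. The fingers move at their own pace and stop on an object; "squeeze" is the grip in N (left out, the last holds). Time passes only in rows, so rows that repeat a pose let the fingers close. It gives the time, the measured TCP pose, the force, the opening and the grip force at its end, in the units of the state.
- monitor.read_state(): the state, without advancing time (a new reading comes with each control period).
- cams.grab_frame(name): name is "side" or "top"; returns a dict with "img" (384x512x3 uint8, red, green, blue), "depth" (384x512 float32, m along the optical axis (not along the pixel's ray), 0 where there is no reading), "mtx" (3x3 intrinsics, pixels), "distortion" ([k1, k2, p1, p2, k3] as OpenCV has them; the pictures are not rectified), "extrinsics" (4x4, takes a point from world to camera coordinates). Camera axes: x right, y down, z forward; pixel columns grow to the right and rows downward; lengths in m; the calibration is good to about 2 mm. A picture is of the moment at which its call begins.
- robot.close_job(): hands the job in; it is judged then, once.
Trained networks look in a picture, given as the dict that the camera call returned (one of the last four; its "shot" number tells which), for a name from the list of things; names that differ only in an ending like _2 or _b are one class to them, and where a whole thing is asked for, a point or a joint stands for the part that bears it (a point fixed in the world has none). Each returns a list of dicts, best first, with "conf" (0 to 1); they miss things now and then, are a little off and sometimes report something else, mostly with a low value. They report only what shows in the picture. A call takes as long as a camera call.
- cams.silhouettes(picture, target): "pixels" (384x512 bool, what is visible of it) and "box" ([left, top, right, bottom] in pixels, round what is visible of it).
The state is a dict: "time": time; "qpos": joint angles; "joint_vel": joint speeds; "joint_torque": joint torques, N m; "ee_pos": TCP position; "tcp_rot": TCP orientation; "wrist_force": force on the tool from outside, world axes, zero at the start; "wrist_torque": the same for the moment, N m; "grip_width": finger opening in m; "finger_force": force on a finger pad.
Only numpy, scipy, OpenCV 4.12 (cv2) and the standard library are available. Lean on these libraries where they do the work, as an engineer would, in place of code of your own. Each camera call takes 0.05 s, during which the arm holds its last target. There are 200 camera calls.

## Working session

There is one attempt and no reset: what is moved stays moved. The work goes in short steps, Python scripts to look and compute and a tool call to move; the robot and the scene stay as the last step left them, time stands still between calls to the robot, and variables do not carry over. Pictures are saved under pics/ and viewed, at most 10 in all, crops included, and the job is handed in when it is done.

Besides the shell and the picture viewer there is one more tool, called after ">>>" by a JSON object that holds its "op" and its "data", one argument or row to a line. arm_command: Moves the arm, as the interface text tells. Its arguments: {"type":"object","properties":{"steps":{"type":"array"},"squeeze":{"type":"number"}},"required":["steps"]}

```bash
mkdir -p pics; cat > h.py <<'E'
import numpy as np, cv2
from plant import monitor, cams, robot
def world(f,mask):
    v,u=np.nonzero(mask&(f["depth"]>0)); z=f["depth"][v,u]
    n=cv2.undistortPoints(np.stack([u,v],1).astype(float)[:,None],f["mtx"],f["distortion"])[:,0]
    c=np.c_[n*z[:,None],z,np.ones(len(z))]
    return (np.linalg.inv(f["extrinsics"])@c.T).T[:,:3]
E
python3 - <<'E'
from h import *
for n in ("top","side"):
    f=cams.grab_frame(n); cv2.imwrite(f"pics/{n}0.png",f["img"][:,:,::-1])
    for t in ("wide_pad","narrow_pad","wide_port","narrow_port","wide_lever","wide_hatch","narrow_hatch","bottle_cap","solvent_bottle","sample_jar"):
        try: r=cams.silhouettes(f,t)
        except Exception as e: print(t,e); continue
        for d in r[:2]:
            p=world(f,d["pixels"])
            print(n,t,round(d["conf"],2),d["box"],len(p),np.median(p,0).round(3),p.min(0).round(3),p.max(0).round(3)) if len(p) else 0
s=monitor.read_state(); print(s["time"],s["ee_pos"],s["tcp_rot"],s["wrist_force"],s["grip_width"])
E
```

```text
top wide_pad 0.8 [222.5, 223.7, 303.8, 237.7] 646 [ 0.456 -0.034  0.111] [ 0.438 -0.109  0.082] [0.474 0.091 0.137]
narrow_pad it knows: bottle_cap, narrow_hatch, narrow_lever, narrow_port, sample_jar, solvent_bottle, wide_hatch, wide_lever, wide_pad, wide_port
top wide_port 0.66 [184.1, 205.5, 302.2, 254.2] 3915 [0.454 0.092 0.098] [ 0.396 -0.106 -0.009] [0.53  0.206 0.137]
top wide_port 0.24 [219.9, 137.0, 344.0, 187.5] 2779 [ 0.642 -0.014  0.097] [ 0.589 -0.24  -0.006] [0.731 0.102 0.134]
top narrow_port 0.96 [222.5, 138.9, 342.0, 187.4] 2626 [ 0.64  -0.012  0.098] [ 0.589 -0.212 -0.003] [0.714 0.099 0.134]
top narrow_port 0.47 [382.8, 175.0, 402.9, 189.9] 253 [ 0.592 -0.364  0.052] [ 0.573 -0.388  0.001] [ 0.616 -0.347  0.061]
top wide_hatch 0.9 [186.7, 207.3, 223.3, 252.0] 1586 [0.458 0.138 0.101] [0.402 0.091 0.082] [0.512 0.187 0.112]
top narrow_hatch 0.77 [224.8, 146.6, 265.9, 178.8] 1020 [0.633 0.035 0.101] [ 0.596 -0.018 -0.002] [0.703 0.091 0.114]
top bottle_cap 0.85 [382.1, 236.7, 400.9, 259.2] 440 [ 0.417 -0.356  0.034] [ 0.385 -0.387 -0.005] [ 0.45  -0.331  0.043]
top s
[... 1259 characters left out ...]
2.1] 785 [0.634 0.022 0.102] [ 0.597 -0.03  -0.004] [0.702 0.193 0.11 ]
side bottle_cap 0.67 [290.8, 199.2, 332.2, 247.0] 610 [ 0.664 -0.154  0.114] [ 0.639 -0.214 -0.001] [ 0.695 -0.007  0.131]
side bottle_cap 0.65 [205.0, 337.8, 240.2, 373.7] 771 [ 0.42  -0.371  0.036] [ 0.389 -0.394 -0.001] [ 0.45  -0.337  0.041]
side solvent_bottle 0.87 [230.7, 92.6, 253.3, 137.3] 660 [0.572 0.394 0.079] [0.54 0.38 0.  ] [0.608 0.543 0.154]
side sample_jar 0.65 [294.2, 328.3, 317.1, 352.9] 461 [ 0.592 -0.377  0.054] [ 0.574 -0.392  0.   ] [ 0.615 -0.343  0.059]
1.0 [ 0.2240434  -0.61018226  0.2054999 ] [3.09307993e+00 5.49795570e-01 1.27382457e-04] [-0.3194751  -0.33032061 -0.88449223] 0.0939085608480235
```

View pics/top0.png

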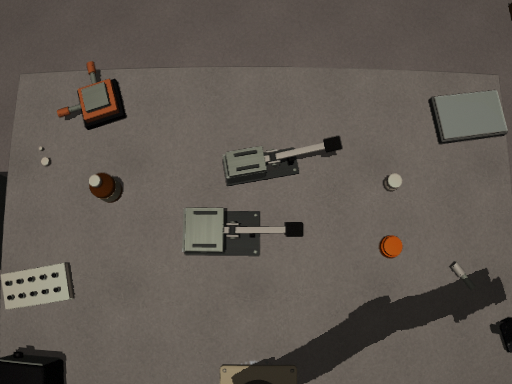

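```bash
python3 - <<'E'
from h import *
from scipy.spatial.transform import Rotation as R
f=cams.grab_frame("top"); P=world(f,f["depth"]>0)
m=(P[:,2]>.105)&(P[:,2]<.145)&(abs(P[:,0]-.457)<.05)&(P[:,1]<-.05)&(P[:,1]>-.2)
Q=P[m]; print(len(Q),Q.min(0),Q.max(0),np.median(Q,0))
for y in np.arange(-.13,-.04,.01):
    q=Q[abs(Q[:,1]-y)<.005]
    if len(q): print(y.round(3),len(q),q[:,0].min().round(3),q[:,0].max().round(3),np.median(q[:,2]).round(4))
h=P[(P[:,2]>.09)&(abs(P[:,0]-.457)<.09)&(P[:,1]>.085)&(P[:,1]<.25)&(P[:,2]<.12)]
print(cv2.minAreaRect((h[:,:2]*1000).astype(np.float32)),h.mean(0))
hn=P[(P[:,2]>.09)&(abs(P[:,0]-.64)<.06)&(P[:,1]>-.01)&(P[:,1]<.15)&(P[:,2]<.12)]
print(cv2.minAreaRect((hn[:,:2]*1000).astype(np.float32)),hn.mean(0))
s=monitor.read_state();print(R.from_rotvec(s["tcp_rot"]).as_matrix().round(4))
E
```

```text
304 [ 0.43831068 -0.1087436   0.11255555] [ 0.47464378 -0.05178774  0.133891  ] [ 0.45613345 -0.08390558  0.12407257]
-0.11 29 0.439 0.473 0.1281
-0.1 60 0.438 0.474 0.1273
-0.09 59 0.438 0.474 0.1258
-0.08 59 0.439 0.475 0.1227
-0.07 58 0.439 0.474 0.1215
-0.06 27 0.449 0.464 0.1158
-0.05 12 0.45 0.462 0.1146
((457.9993591308594, 139.17681884765625), (96.90988159179688, 113.81980895996094), 89.24800872802734) [0.45686796 0.13850733 0.10126245]
((636.5287475585938, 34.47514343261719), (67.53480529785156, 97.92095184326172), 10.216568946838379) [0.63561252 0.03640991 0.10161591]
[[ 9.388e-01  3.446e-01  1.000e-04]
 [ 3.446e-01 -9.388e-01  1.000e-04]
 [ 1.000e-04 -0.000e+00 -1.000e+00]]
```

The top view shows the wide port as the nearer one. Its hatch is at about (205,230) px and its black pad at (294,229) px, which measures (0.457, -0.087, 0.125) m and agrees with the 126 mm given. The narrow port is farther off, with its pad at (333,144) px. I'll keep the tool yaw, shut the fingers and move over the pad.

>>> {"op": "arm_command", "data": {
  "steps": [
    {"travel": [22, -23, 0], "turn": 0, "grip": 0},
    {"travel": [48, -50, 0], "turn": 0, "grip": 0},
    {"travel": [75, -78, 0], "turn": 0, "grip": 0},
    {"travel": [102, -106, 0], "turn": 0, "grip": 0},
    {"travel": [130, -135, 0], "turn": 0, "grip": 0}
  ],
  "squeeze": 20
}}

```text
time: 1.47
ee_pos: [0.2998, -0.4373, 0.2056]
tcp_rot: [3.093, 0.548, 0.0]
wrist_force: [0.8, 0.7, 0.8]
grip_width: 0.0638
finger_force: 0.0
```

>>> {"op": "arm_command", "data": {
  "steps": [
    {"travel": [28, -28, 0], "turn": 0, "grip": 0},
    {"travel": [56, -56, 0], "turn": 0, "grip": 0},
    {"travel": [84, -84, 0], "turn": 0, "grip": 0},
    {"travel": [112, -112, 0], "turn": 0, "grip": 0},
    {"travel": [140, -140, 0], "turn": 0, "grip": 0}
  ]
}}

```text
time: 1.88
ee_pos: [0.3833, -0.2574, 0.2058]
tcp_rot: [3.093, 0.549, 0.001]
wrist_force: [0.5, 0.7, -0.0]
grip_width: 0.0308
finger_force: 0.0
```

>>> {"op": "arm_command", "data": {
  "steps": [
    {"travel": [28, -29, 0], "turn": 0, "grip": 0},
    {"travel": [56, -58, 0], "turn": 0, "grip": 0},
    {"travel": [84, -88, 0], "turn": 0, "grip": 0},
    {"travel": [110, -116, 0], "turn": 0, "grip": 0},
    {"travel": [128, -134, 0], "turn": 0, "grip": 0}
  ]
}}

```text
time: 2.3
ee_pos: [0.458, -0.085, 0.2058]
tcp_rot: [-3.091, -0.556, -0.002]
wrist_force: [0.6, 0.5, -0.7]
grip_width: 0.0006
finger_force: 0.0
```

>>> {"op": "arm_command", "data": {
  "steps": [
    {"travel": [-1, 1, 15], "turn": 0, "grip": 0},
    {"travel": [-2, 3, 35], "turn": 0, "grip": 0},
    {"travel": [-3, 3, 55], "turn": 0, "grip": 0},
    {"travel": [-3, 3, 66], "turn": 0, "grip": 0},
    {"travel": [-3, 3, 70], "turn": 0, "grip": 0}
  ]
}}

```text
time: 2.72
ee_pos: [0.4539, -0.0927, 0.1341]
tcp_rot: [-3.092, -0.55, 0.004]
wrist_force: [-0.4, 0.4, -0.1]
grip_width: 0.0001
finger_force: 0.0
```

```bash
python3 - <<'E'
from h import *
s=monitor.read_state(); print(s["time"],s["ee_pos"],s["wrist_force"],s["grip_width"])
f=cams.grab_frame("side"); cv2.imwrite("pics/s1.png",cv2.resize(f["img"][100:292,130:386,::-1],None,fx=3,fy=3))
E
```

```text
2.7167 [ 0.45388223 -0.09273895  0.13407367] [-0.39817328  0.43950624 -0.14640368] 9.002781579601631e-05
```

View pics/s1.png

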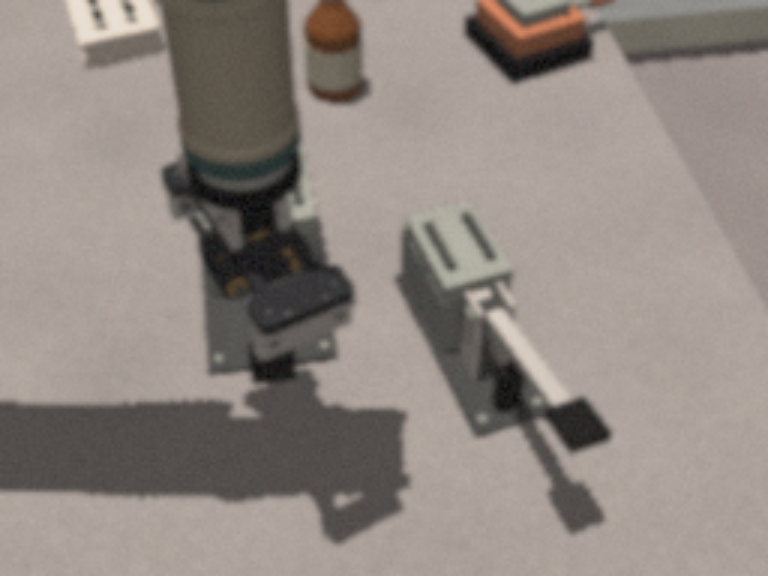

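The side view shows the closed fingertips just above the wide pad at (272,355) px in the crop. The gripper body is clear of the hatch behind it, and the narrow lever (500–610, 300–450) is untouched. I'll press slowly now.

>>> {"op": "arm_command", "data": {
  "steps": [
    {"travel": [1, -1, 2], "turn": 0, "grip": 0},
    {"travel": [1, -1, 4], "turn": 0, "grip": 0},
    {"travel": [1, -1, 6], "turn": 0, "grip": 0},
    {"travel": [1, -1, 8], "turn": 0, "grip": 0},
    {"travel": [1, -1, 10], "turn": 0, "grip": 0}
  ]
}}

```text
time: 3.18
ee_pos: [0.4561, -0.092, 0.126]
tcp_rot: [3.092, 0.549, 0.002]
wrist_force: [-0.4, -0.4, 7.1]
grip_width: 0.0004
finger_force: 3.1
```

>>> {"op": "arm_command", "data": {
  "steps": [
    {"travel": [0, 0, 2], "turn": 0, "grip": 0},
    {"travel": [0, 0, 4], "turn": 0, "grip": 0},
    {"travel": [0, 0, 6], "turn": 0, "grip": 0},
    {"travel": [0, 0, 8], "turn": 0, "grip": 0},
    {"travel": [0, 0, 10], "turn": 0, "grip": 0}
  ]
}}

```text
time: 3.6
ee_pos: [0.4563, -0.0933, 0.1163]
tcp_rot: [3.091, 0.548, 0.003]
wrist_force: [-1.3, -3.6, 7.3]
grip_width: 0.0008
finger_force: 3.3
```

>>> {"op": "arm_command", "data": {
  "steps": [
    {"travel": [0, 0, 3], "turn": 0, "grip": 0},
    {"travel": [0, 0, 6], "turn": 0, "grip": 0},
    {"travel": [0, 0, 9], "turn": 0, "grip": 0},
    {"travel": [0, 0, 12], "turn": 0, "grip": 0},
    {"travel": [0, 0, 15], "turn": 0, "grip": 0}
  ]
}}

```text
time: 4.02
ee_pos: [0.4565, -0.0934, 0.1012]
tcp_rot: [3.091, 0.547, 0.003]
wrist_force: [-0.1, -3.9, 6.2]
grip_width: 0.0005
finger_force: 3.1
```

>>> {"op": "arm_command", "data": {
  "steps": [
    {"travel": [0, 0, 3], "turn": 0, "grip": 0},
    {"travel": [0, 0, 6], "turn": 0, "grip": 0},
    {"travel": [0, 0, 9], "turn": 0, "grip": 0},
    {"travel": [0, 0, 12], "turn": 0, "grip": 0},
    {"travel": [0, 0, 15], "turn": 0, "grip": 0}
  ]
}}

```text
time: 4.43
ee_pos: [0.4566, -0.0938, 0.0862]
tcp_rot: [3.091, 0.547, 0.003]
wrist_force: [-0.1, -4.7, 5.8]
grip_width: 0.0002
finger_force: 3.3
```

>>> {"op": "arm_command", "data": {
  "steps": [
    {"travel": [0, 0, 3], "turn": 0, "grip": 0},
    {"travel": [0, 0, 6], "turn": 0, "grip": 0},
    {"travel": [0, 0, 9], "turn": 0, "grip": 0},
    {"travel": [0, 0, 12], "turn": 0, "grip": 0},
    {"travel": [0, 0, 14], "turn": 0, "grip": 0}
  ]
}}

```text
time: 4.85
ee_pos: [0.4566, -0.0932, 0.0721]
tcp_rot: [3.091, 0.547, 0.003]
wrist_force: [-0.7, -3.8, 6.1]
grip_width: 0.0005
finger_force: 3.3
```

>>> {"op": "arm_command", "data": {
  "steps": [
    {"travel": [0, 0, 3], "turn": 0, "grip": 0},
    {"travel": [0, 0, 6], "turn": 0, "grip": 0},
    {"travel": [0, 0, 9], "turn": 0, "grip": 0},
    {"travel": [0, 0, 11], "turn": 0, "grip": 0},
    {"travel": [0, 0, 13], "turn": 0, "grip": 0}
  ]
}}

```text
time: 5.27
ee_pos: [0.4566, -0.0918, 0.059]
tcp_rot: [3.093, 0.549, 0.003]
wrist_force: [-0.3, 1.0, 6.6]
grip_width: 0.0004
finger_force: 3.0
```

>>> {"op": "arm_command", "data": {
  "steps": [
    {"travel": [0, 0, 1], "turn": 0, "grip": 0},
    {"travel": [0, 0, 2], "turn": 0, "grip": 0},
    {"travel": [0, 0, 3], "turn": 0, "grip": 0},
    {"travel": [0, 0, 4], "turn": 0, "grip": 0}
  ]
}}

```text
time: 5.6
ee_pos: [0.4566, -0.0912, 0.0551]
tcp_rot: [-3.093, -0.55, -0.003]
wrist_force: [0.5, 2.0, 6.3]
grip_width: 0.0005
finger_force: 2.8
```

>>> {"op": "arm_command", "data": {
  "steps": [
    {"travel": [0, 0, 1], "turn": 0, "grip": 0},
    {"travel": [0, 0, 2], "turn": 0, "grip": 0},
    {"travel": [0, 0, 2], "turn": 0, "grip": 0}
  ]
}}

```text
time: 5.85
ee_pos: [0.4567, -0.091, 0.0542]
tcp_rot: [3.093, 0.551, 0.004]
wrist_force: [-3.8, 2.6, 21.4]
grip_width: 0.0004
finger_force: 9.7
```

>>> {"op": "arm_command", "data": {
  "steps": [
    {"travel": [0, 0, 1], "turn": 0, "grip": 0},
    {"travel": [0, 0, 1], "turn": 0, "grip": 0}
  ]
}}

```text
time: 6.02
ee_pos: [0.4568, -0.091, 0.0538]
tcp_rot: [3.093, 0.551, 0.005]
wrist_force: [-4.6, 3.2, 29.1]
grip_width: 0.0006
finger_force: 13.5
```

>>> {"op": "arm_command", "data": {
  "steps": [
    {"travel": [0, 0, 0], "turn": 0, "grip": 0},
    {"travel": [0, 0, 0], "turn": 0, "grip": 0},
    {"travel": [0, 0, 0], "turn": 0, "grip": 0},
    {"travel": [0, 0, 0], "turn": 0, "grip": 0},
    {"travel": [0, 0, 0], "turn": 0, "grip": 0}
  ]
}}

```text
time: 6.43
ee_pos: [0.4567, -0.091, 0.0539]
tcp_rot: [3.093, 0.551, 0.005]
wrist_force: [-3.2, 3.0, 29.2]
grip_width: 0.0005
finger_force: 13.1
```

```bash
python3 - <<'E'
from h import *
f=cams.grab_frame("side"); cv2.imwrite("pics/s2.png",cv2.resize(f["img"][100:292,130:386,::-1],None,fx=3,fy=3))
P=world(f,f["depth"]>0)
for y in np.arange(.07,.2,.015):
    q=P[(abs(P[:,1]-y)<.006)&(abs(P[:,0]-.457)<.055)&(P[:,2]>.07)&(P[:,2]<.19)]
    if len(q): print(y.round(3),len(q),np.percentile(q[:,2],[10,50,90]).round(3))
E
```

```text
0.085 2 [0.076 0.077 0.077]
0.1 30 [0.12  0.13  0.141]
0.115 9 [0.078 0.08  0.138]
0.13 5 [0.077 0.078 0.129]
0.145 2 [0.121 0.122 0.123]
0.16 1 [0.113 0.113 0.113]
```

View pics/s2.png

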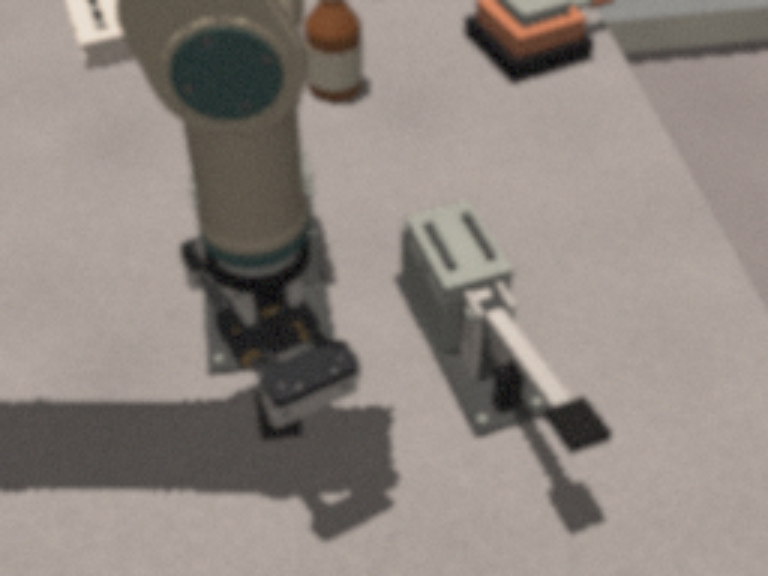

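The side view shows the fingers holding the wide pad down at (280,425) px and the narrow port still shut. The TCP is at 54 mm with a steady 29 N, so the lever is at its stop. Depth puts the hatch edge at about 0.14 m, tilting down toward the hinge, so the hatch is raised.

```bash
python3 -c "
from plant import robot; print(robot.close_job())"
```

```text
the job is handed in; nothing more can be done
None
```

I pressed the wide port's lever smoothly to its stop and handed the job in at about 6.5 s. The arm is still holding the lever down at 54 mm with about 29 N and the hatch raised; the narrow port is still shut, and nothing else was touched.

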